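# Fit the right adaptor sleeve to the spectrometer port

### The arm

A 7-joint arm with a two-finger parallel gripper is mounted at the origin on the work surface. World frame = base frame: x ahead of the robot, y to its left, z up, the work surface at z = 0. Lengths are in m, angles in rad, forces in N, time in s.
With the tool pointing down it reaches from about 0.4 to 0.875 m from the base axis. Payload 6.5 kg.
Tool frame: the origin (TCP) lies at the very end of the fingers, on their centre line; the grasp point (between the pads) lies 19 mm behind it; z points along the fingers, y is the line along which they close (so a half turn about z gives the same grasp; the last joint's range is limited). The gripper opens to 85 mm and grips with 20 to 120 N. Pads are 22 mm wide; open, the fingers measure 114 mm over their backs; the gripper's body (76 mm by 85 mm) begins 54 mm behind the grasp point. The pads swing forward as they close: fully open they stand 13 mm farther back than shut.
Start: joints at [-0.066, 0.536, -0.004, 1.538, 0.003, 1.067, -0.071], TCP at [0.65, 0, 0.231] pointing down, gripper open.
Joint ranges: [-2.7, 2.7], [-0.37, 2.16], [-1.27, 1.26], [0.24, 2.4], [-1.31, 4.45], [0.19, 1.91], [-2.76, 2.76]. Speed limits (rad/s): [2.39, 2.39, 3.14, 3.14, 3.14, 3.14, 3.14].

### API

Orientations are given as [roll, pitch, yaw] about the fixed x, y, z axes, in that order (R = Rz(yaw) Ry(pitch) Rx(roll)).
In Python, from bench import sensors, imaging, workorder, look_for, outline_of gives the robot as it stands.
- The arm moves only by the tool move_arm, never from a script. Its argument "targets" is a list that holds one entry, the list of rows, each a list of 7 numbers: the shift along the tool's x, y, z in cm, then the turn, a rotation vector about the tool's x, y, z in rad, then the opening, from 0 (shut) to 1 (fully open). A call has 1 to 5 rows; each row is the pose to reach, as a shift and turn from the pose commanded when the call began, along the tool's axes at that moment; what a row does not reach only later rows make up. A row lasts 1/12 s, in which the tool goes at most 41.7 mm and 7.16 degrees, less where a joint would pass 70% of its speed; a pose out of reach is approached as far as the arm can. A call with a gripper value outside its range is refused whole. The fingers move at their own pace and stop on an object; "force" is the grip in N (left out, the last holds). Time passes only in rows, so rows that repeat a pose let the fingers close. It gives the time, the measured TCP pose, the force, the opening and the grip force at its end, in the units of the state.
- sensors.read_state(): the state, without advancing time (a new reading comes with each control period).
- imaging.get_image(name): name is "scene" or "side" or "wrist"; returns a dict with "pixels" (384x512x3 uint8, red, green, blue), "mtx" (3x3 intrinsics, pixels), "eye" and "attitude" of the camera in the world. Camera axes: x right, y up, looking along -z (the intrinsics and any distortion apply to the point x, -y, -z); pixel columns grow to the right and rows downward; lengths in m; the calibration is good to about 2 mm. A picture is of the moment at which its call begins. There is no depth.
- workorder.finish_job(): hands the job in; it is judged then, once.
Trained networks look in a picture, given as the dict that the camera call returned (one of the last four; its "shot" number tells which), for a name from the list of things; names that differ only in an ending like _2 or _b are one class to them, and where a whole thing is asked for, a point or a joint stands for the part that bears it (a point fixed in the world has none). Each returns a list of dicts, best first, with "confidence" (0 to 1); they miss things now and then, are a little off and sometimes report something else, mostly with a low value. They report only what shows in the picture. A call takes as long as a camera call. They do not tell look-alikes from the thing itself.
- look_for(name, picture): "extent" ([left, top, right, bottom] in pixels, round what is visible of it).
- outline_of(name, picture): "pixels" (384x512 bool, what is visible of it) and "extent" ([left, top, right, bottom] in pixels, round what is visible of it).
The state is a dict: "clock": time; "q": joint angles; "joint_velocities": joint speeds; "effort": joint torques, N m; "ee_pos": TCP position; "eef_rot": TCP orientation; "ft_force": force on the tool from outside, world axes, zero at the start; "moment": the same for the moment, N m; "opening": finger opening in m; "grip_force": force on a finger pad.
Only numpy, scipy, OpenCV 4.12 (cv2) and the standard library are available. Lean on these libraries where they do the work, as an engineer would, in place of code of your own. Each camera call takes 0.05 s, during which the arm holds its last target. There are 200 camera calls.

### The job

Three aluminium adaptor sleeves of different diameters hang on the leaning pegs of the rack. Lift the one that fits the round port in the top of the small bench spectrometer snugly (not loose, not too big) off its peg, lower it upright into the port without dropping it, until it is fully home, and let go. Leave the other two sleeves hanging where they are and do not disturb the jar, the slide box or the screwdriver.

Things in the scene. Friction and masses are not known exactly. Their poses are not given: they have to be found in the camera images.
- rack: Fixed peg rack: white crossbar 340 mm long, 40 mm high, top 110 mm up, on two posts 118 mm high and a grey foot plate reaching 140 mm in front. Origin at table height under the middle of the bar's front face; x away from the robot, y along the bar, z up. Three steel pegs leave the front face at y = -110, 0, +110 mm, 90 mm up, rising towards the robot, leaning 32 degrees from vertical
- peg_tip (a point): free end of the middle peg, on its axis. Pegs: 22 mm diameter, 95 mm long, along (-0.530, 0, 0.848) in the rack's frame, with a 38 mm stop collar whose upper face is 50 mm from the root. A sleeve rests on the collar: 45 mm of peg stand inside it, its upper 35 mm are empty, and it must be drawn over 45 mm along the peg to come free
- sleeve_small: Small adaptor sleeve: plain thick-walled aluminium tube, outer diameter 42 mm, length 80 mm, bore 26 mm, about 180 g, both ends alike. Origin at the centre of its lower end as it hangs, z along the tube axis towards the upper (free) end. Hangs at the start on one of the rack's three pegs (which one varies)
- sleeve_medium: Medium adaptor sleeve: plain thick-walled aluminium tube, outer diameter 53 mm, length 80 mm, bore 26 mm, about 350 g, both ends alike. Origin at the centre of its lower end as it hangs, z along the tube axis towards the upper (free) end. Hangs at the start on one of the rack's three pegs (which one varies)
- sleeve_large: Large adaptor sleeve: plain thick-walled aluminium tube, outer diameter 64 mm, length 80 mm, bore 26 mm, about 600 g, both ends alike. Origin at the centre of its lower end as it hangs, z along the tube axis towards the upper (free) end. Hangs at the start on one of the rack's three pegs (which one varies)
- sleeve_small_mid (a point): centre of the small sleeve, on its axis 40 mm from either end
- sleeve_medium_mid (a point): centre of the medium sleeve, on its axis 40 mm from either end; 15 mm above the port's mouth when the sleeve is fully home
- sleeve_large_mid (a point): centre of the large sleeve, on its axis 40 mm from either end
- spectrometer: Fixed compact bench spectrometer, 220 x 210 mm, white with a cream deck and a light blue hump behind; deck 100 mm above the table, hump (from 65 mm behind the port) up to 115 mm. Origin at the centre of its underside, z up, x away from the robot (yaw up to about 0.2 rad)
- port (a point): centre of the mouth of the round port in the deck, 100 mm above the table: a vertical blind hole of 55 mm diameter, 25 mm deep, flat bottom, slightly chamfered edge
- jar: bystander: closed amber jar, 48 mm diameter, 75 mm tall, standing on the table in front; origin at its underside
- slide_box: bystander: closed grey plastic slide box 80 x 60 x 35 mm lying on the table at the front right; origin at its underside
- screwdriver: bystander: screwdriver 180 mm long lying on the table at the front left; origin at its underside
Not all that is in view belongs to the job. What is shaped like the sleeve_medium but purple is not meant.

How it is judged:
On the way:
1. the medium sleeve is lifted off its peg, in the fingers (distance of sleeve_medium_mid from where it was at the start of the episode above 0.07 m and contact force between the fingers and sleeve_medium above 1 N and height (world z) of sleeve_medium_mid above 0.19 m), for 0.1 s.
At the end, for the whole second after the job is handed in: Medium sleeve at rest in the port: axis within 5 mm of the port centre and 0.06 rad of upright, foot within 4 mm of the bottom. The other two sleeves hang within 20 mm of where they were; jar, slide box and screwdriver lie within 30 mm of where they were (horizontal distance between sleeve_medium_mid and port below 0.005 m and z of sleeve_medium_mid in the frame of spectrometer below 0.119 m and angle between the z axis of sleeve_medium and the z axis of spectrometer, either way round below 0.06 rad and linear speed of sleeve_medium below 0.02 m/s and distance of each of sleeve_small_mid, sleeve_large_mid from where it was at the start of the episode below 0.02 m and distance of each of jar, slide_box, screwdriver from where it was at the start of the episode below 0.03 m); the robot touches nothing.
It fails at once if the small or large sleeve is moved by more than 20 mm (distance of any of sleeve_small_mid, sleeve_large_mid from where it was at the start of the episode above 0.02 m).
It fails at once if the jar, slide box or screwdriver is moved by more than 30 mm (distance of any of jar, slide_box, screwdriver from where it was at the start of the episode above 0.03 m).
It fails at once if the medium sleeve is dropped into the port (it goes down into it faster than 0.45 m/s) (horizontal distance between sleeve_medium_mid and port below 0.03 m and z of sleeve_medium_mid in the frame of spectrometer below 0.15 m and linear speed of sleeve_medium above 0.45 m/s).
It also fails if it takes over 42 s, if anything falls off the work surface, if the arm or the gripper's body presses on something with over 40 N, if the wrist force passes 120 N, or if a joint passes its speed limit or range.

## Working session

There is one attempt and no reset: what is moved stays moved. The work goes in short steps, Python scripts to look and compute and a tool call to move; the robot and the scene stay as the last step left them, time stands still between calls to the robot, and variables do not carry over. Pictures are saved under pics/ and viewed, at most 10 in all, crops included, and the job is handed in when it is done.

Besides the shell and the picture viewer there is one more tool, called after ">>>" by a JSON object that holds its "method" and its "body". move_arm: Moves the arm, as the interface text tells. Its arguments: {"type":"object","properties":{"targets":{"type":"array"},"force":{"type":"number"}},"required":["targets"]}

```bash
ls; mkdir -p pics; cat > h.py <<'E'
import numpy as np, cv2
from bench import sensors, imaging, workorder, look_for, outline_of
from scipy.spatial.transform import Rotation as R
def att(im):
    a=np.array(im["attitude"],float)
    if a.shape==(3,3): return a
    return (R.from_euler('xyz',a) if a.size==3 else R.from_quat(a)).as_matrix()
def proj(im,P):
    p=(np.atleast_2d(P)-np.array(im["eye"]))@att(im); p=p*[1,-1,-1]
    q=p@np.array(im["mtx"]).T; return q[:,:2]/q[:,2:]
def ray(im,uv):
    d=np.linalg.inv(np.array(im["mtx"]))@np.array([uv[0],uv[1],1.]); d=att(im)@(d*[1,-1,-1]); return np.array(im["eye"]),d/np.linalg.norm(d)
def onz(im,uv,z):
    e,d=ray(im,uv); return e+d*(z-e[2])/d[2]
def save(n,a,s=1): cv2.imwrite("pics/"+n,cv2.resize(a[:,:,::-1].copy(),None,fx=s,fy=s))
E
python3 - <<'E'
from h import *
ims={n:imaging.get_image(n) for n in("scene","side","wrist")}
print({k:(v if k!="pixels" else 0) for k,v in ims["scene"].items()})
print(ims["side"]["eye"],ims["side"]["attitude"])
a=np.hstack([ims["scene"]["pixels"],ims["side"]["pixels"]]); save("a.png",a,0.78)
for n in("scene","side"):
  for t in("rack","sleeve_small","sleeve_medium","sleeve_large","spectrometer","port"):
    try: print(n,t,[(np.round(d["extent"]).tolist(),round(d["confidence"],2)) for d in look_for(t,ims[n])[:4]])
    except Exception as e: print(n,t,e)
np.save("ims.npy",ims,allow_pickle=True)
E
```

```text
pics
{'pixels': 0, 'mtx': array([[494.48169754,   0.        , 256.99019754],
       [  0.        , 494.48169754, 191.50056182],
       [  0.        ,   0.        ,   1.        ]]), 'eye': array([1.25344351, 0.44837394, 1.38947772]), 'attitude': array([0.55876815, 0.01053783, 2.16876748]), 'shot': 1}
[ 0.16328422 -0.58304698  0.85322844] [ 0.77513498 -0.00259013 -0.66379535]
scene rack [([146.0, 144.0, 259.0, 222.0], 0.93)]
scene sleeve_small [([219.0, 153.0, 238.0, 181.0], 0.65), ([190.0, 138.0, 212.0, 166.0], 0.6)]
scene sleeve_medium [([201.0, 233.0, 235.0, 263.0], 0.6), ([250.0, 199.0, 346.0, 300.0], 0.58)]
scene sleeve_large [([158.0, 125.0, 186.0, 155.0], 0.84)]
scene spectrometer [([248.0, 201.0, 348.0, 296.0], 0.75)]
scene port [([250.0, 200.0, 347.0, 297.0], 0.65)]
side rack []
side sleeve_small [([297.0, 215.0, 321.0, 238.0], 0.63)]
side sleeve_medium [([292.0, 183.0, 316.0, 199.0], 0.8), ([261.0, 192.0, 289.0, 215.0], 0.76), ([318.0, 202.0, 350.0, 232.0], 0.72)]
side sleeve_large [([328.0, 236.0, 362.0, 272.0], 0.58)]
side spectrometer [([194.0, 131.0, 279.0, 211.0], 0.69)]
side port [([189.0, 130.0, 282.0, 210.0], 0.91), ([262.0, 191.0, 291.0, 216.0], 0.32)]
```

View pics/a.png

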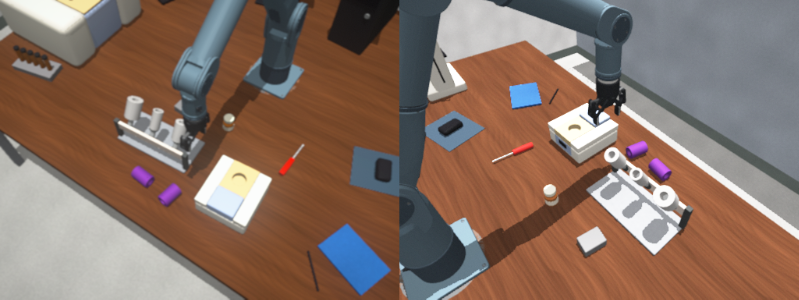

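```bash
python3 - <<'E'
from h import *
ims=np.load("ims.npy",allow_pickle=True).item()
save("b.png",np.hstack([ims["scene"]["pixels"][110:310,140:360],ims["side"]["pixels"][110:310,180:380]]),1.9)
E
```

```text
(no output)
```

View pics/b.png

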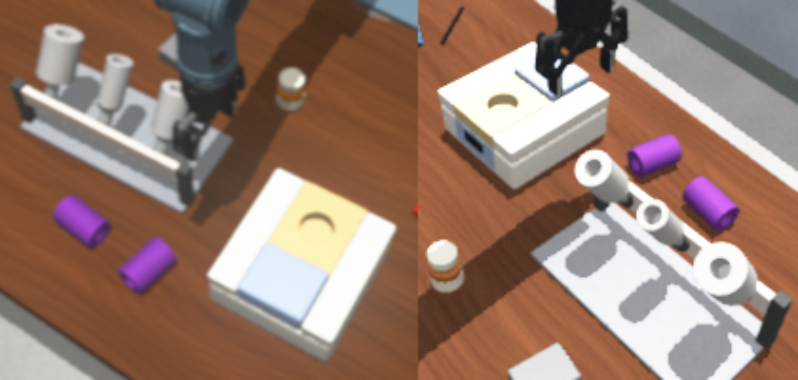

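The scene view shows medium-sleeve candidates at the near-spectrometer peg (side 276,202; scene ~228,165), the small sleeve at the middle peg (side 303,224; scene 200,152), the large at the far peg (side 341,252; scene 171,140), and purple decoys at scene (183,226) and (217,249). I choose the white one on the peg nearest the spectrometer (+y), which is visibly between the other two in size. The port is at scene (307,228), side ~(224,163).

```bash
cat > fit.py <<'E'
from h import *
from scipy.optimize import least_squares
AX=np.array([-.530,0,.848]); OFF=np.array([-.848,0,-.530])*.002
def cyl(y,r,a=.05,b=.13):
    t=np.linspace(0,2*np.pi,72); e1=np.array([0,1,0]); e2=np.cross(AX,e1)
    c=np.outer(np.cos(t),e1)*r+np.outer(np.sin(t),e2)*r
    o=np.array([0,y,.09])+OFF; return np.vstack([c+o+AX*a,c+o+AX*b])
def world(p,P): return R.from_euler('z',p[2]).apply(P)+[p[0],p[1],0]
def hullext(im,p,y,r):
    q=proj(im,world(p,cyl(y,r))); return np.r_[q.min(0),q.max(0)]
E
python3 - <<'E'
from fit import *
s=sensors.read_state(); print(s["ee_pos"],s["eef_rot"],s["opening"])
ims={n:imaging.get_image(n) for n in("scene","side")}
m={}
for n in ims:
  for t in("sleeve_small","sleeve_medium","sleeve_large","rack"):
    for d in outline_of(t,ims[n])[:4]:
      ys,xs=np.nonzero(d["pixels"]); e=[xs.min(),ys.min(),xs.max()+1,ys.max()+1]; print(n,t,e,round(d["confidence"],2)); m.setdefault(n,[]).append(e)
obs={}
guess={("scene",-.11,.032):(172,140),("scene",0,.021):(201,152),("scene",.11,.0265):(228,167),("side",-.11,.032):(344,254),("side",0,.021):(308,226),("side",.11,.0265):(275,203)}
for k,g in guess.items():
  c=[e for e in m[k[0]] if np.hypot((e[0]+e[2])/2-g[0],(e[1]+e[3])/2-g[1])<8 and e[2]-e[0]<60]
  if c: obs[k]=np.median(c,0)
def f(p): return np.concatenate([hullext(ims[k[0]],p,k[1],k[2])-o for k,o in obs.items()])
r=least_squares(f,[.75,-.2,0],loss="soft_l1",x_scale=[.01,.01,.05]); print(r.x)
for k,o in obs.items(): print(k,o,np.round(hullext(ims[k[0]],r.x,k[1],k[2])-o,1))
print("port rough",onz(ims["scene"],(307,229),.1),onz(ims["side"],(224.5,163),.1))
for n in ims:
  for d in outline_of("spectrometer",ims[n])[:1]: print(n,d["extent"])
np.save("ims.npy",ims,allow_pickle=True)
E
```

```text
[ 6.49998804e-01 -3.17705865e-05  2.31294468e-01] [3.14157237e+00 8.14451262e-05 1.57084513e+00] 0.08563886767790388
scene sleeve_small [np.int64(191), np.int64(139), np.int64(209), np.int64(168)] 0.87
scene sleeve_medium [np.int64(203), np.int64(236), np.int64(232), np.int64(264)] 0.82
scene sleeve_medium [np.int64(169), np.int64(213), np.int64(198), np.int64(240)] 0.77
scene sleeve_medium [np.int64(219), np.int64(152), np.int64(238), np.int64(184)] 0.64
scene sleeve_large [np.int64(159), np.int64(123), np.int64(183), np.int64(155)] 0.79
scene rack [np.int64(145), np.int64(144), np.int64(262), np.int64(222)] 0.64
side sleeve_small [np.int64(295), np.int64(215), np.int64(319), np.int64(239)] 0.91
side sleeve_medium [np.int64(290), np.int64(181), np.int64(318), np.int64(203)] 0.92
side sleeve_medium [np.int64(262), np.int64(189), np.int64(291), np.int64(217)] 0.82
side sleeve_medium [np.int64(319), np.int64(203), np.int64(348), np.int64(231)] 0.67
side sleeve_large [np.int64(325), np.int64(237), np.int64(358), np.int64(271)] 0.69
side rack [np.int64(239), np.int64(207), np.int64(377), np.int64(327)] 0.62
[ 0.65854092 -0.21465458  0.06619982]
('scene', -0.11, 0.032) [159. 123. 183. 155.] [-0.4 -0.6  0.5 -0.3]
('scene', 0, 0.021) [191. 139. 209. 168.] [-0.3 -1.1  0.5 -0.7]
('scene', 0.11, 0.0265) [219. 152. 238. 184.] [-0.2 -0.5  4.1 -0.7]
('side', -0.11, 0.032) [325. 237. 358. 271.] [-0.1 -0.4  1.  -0.4]
('side', 0, 0.021) [295. 215. 319. 239.] [-0.2 -0.9  0.8 -0.2]
('side', 0.11, 0.0265) [262. 189. 291. 217.] [ 0.2 -0.8  0.3 -0.3]
port rough [0.62015129 0.17803585 0.1       ] [0.6231181  0.17904075 0.1       ]
side [191.7, 132.4, 278.8, 209.2]
```

>>> {"method": "move_arm", "body": {"targets": [[[3.5,-0.6,-1.5,0,0,0,1],[7,-1.2,-3,0,0,0,1],[10.5,-1.8,-4.5,0,0,0,1],[14,-2.4,-6,0,0,0,1],[17,-3,-7,0,0,0,1]]]}}

```text
clock: 1.77
ee_pos: [0.6197, 0.173, 0.3031]
eef_rot: [3.14, -0.002, 1.572]
ft_force: [0.5, -0.2, 0.4]
opening: 0.0853
grip_force: 0.0
```

```bash
python3 - <<'E'
from h import *
im=imaging.get_image("wrist"); sc=imaging.get_image("scene"); sd=imaging.get_image("side")
s=sensors.read_state(); print(s["ee_pos"],s["eef_rot"],im["eye"],im["attitude"],im["mtx"],np.round(s["joint_velocities"],3))
print(proj(im,[[.621,.178,.1]]),proj(sc,[[.621,.178,.1]]),proj(sd,[[.621,.178,.1]]))
c=lambda i,u,v,k:cv2.resize(i["pixels"][v-30:v+30,u-40:u+40],None,fx=k,fy=k,interpolation=2)
a=np.hstack([cv2.resize(im["pixels"],(400,300)),np.vstack([c(sc,307,229,2.5),c(sd,224,163,2.5)])]); save("c.png",a,1)
np.save("ims2.npy",{"wrist":im,"scene":sc,"side":sd},allow_pickle=True)
E
```

```text
[0.61943265 0.17424433 0.3023314 ] [ 3.14016049e+00 -2.34657576e-03  1.57687131e+00] [0.61911982 0.25593184 0.44721255] [-0.31956233 -0.00175472  0.00186532] [[279.46891416   0.         254.1627115 ]
 [  0.         279.46891416 194.46029617]
 [  0.           0.           1.        ]] [ 0.05   0.012  0.062  0.029  0.022 -0.004  0.013]
[[255.05098685 166.76879301]] [[306.83925604 229.20719099]] [[224.14240804 163.42306259]]
```

View pics/c.png

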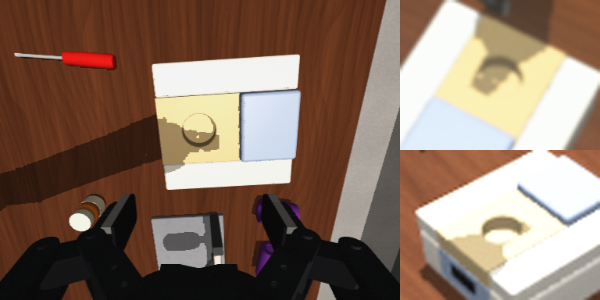

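```bash
cat > port.py <<'E'
from h import *
import itertools
from scipy.ndimage import map_coordinates
t=np.linspace(0,2*np.pi,120,endpoint=False)
def circ(c,r,z=.1): return np.c_[c[0]+r*np.cos(t),c[1]+r*np.sin(t),np.full(120,z)]
def fitport(im,c0=(.621,.178)):
    g=im["pixels"].astype(float).sum(2)/3
    S=lambda c,r:map_coordinates(g,proj(im,circ(c,r))[:,::-1].T,order=1)
    best=[]
    for dx,dy,r in itertools.product(np.arange(-8,8.1,.5)/1e3,np.arange(-8,8.1,.5)/1e3,[.027,.0275,.028,.0285,.029]):
        c=(c0[0]+dx,c0[1]+dy); d=np.abs(S(c,r+.0015)-S(c,r-.0015)); best.append((np.minimum(d,30).mean(),c[0],c[1],r))
    best.sort(reverse=True); return np.array(best[:6])
if __name__=="__main__":
    ims=np.load("ims2.npy",allow_pickle=True).item(); old=np.load("ims.npy",allow_pickle=True).item()
    out=[]
    for n,im in [("wrist",ims["wrist"]),("scene",old["scene"]),("side",old["side"])]:
        b=fitport(im); print(n,np.round(b,4)[:3],b[:,1:].mean(0))
        u,v=np.round(proj(im,[[.621,.178,.1]])[0]).astype(int)
        k=6;p=cv2.resize(im["pixels"][v-22:v+22,u-22:u+22],None,fx=k,fy=k,interpolation=2).copy()
        q=((proj(im,circ(b[0,1:3],b[0,3]))-[u-22,v-22]+.5)*k-.5).round().astype(int)
        p2=p.copy()
        for x,y in q: cv2.circle(p2,(int(x),int(y)),1,(255,0,0),-1)
        out.append(np.vstack([p,p2]))
    save("d.png",np.hstack(out))
E
python3 port.py
```

```text
wrist [[28.1273  0.62    0.179   0.0285]
 [28.1048  0.62    0.178   0.029 ]
 [28.0992  0.6205  0.1785  0.029 ]] [0.62       0.17858333 0.02866667]
scene [[16.0111  0.6205  0.1765  0.027 ]
 [15.9791  0.6205  0.176   0.027 ]
 [15.9662  0.621   0.1765  0.0275]] [0.621      0.17625    0.02741667]
side [[20.5374  0.6195  0.1755  0.027 ]
 [20.5297  0.619   0.1755  0.027 ]
 [20.5214  0.619   0.176   0.027 ]] [0.61925    0.17558333 0.027     ]
```

View pics/d.png

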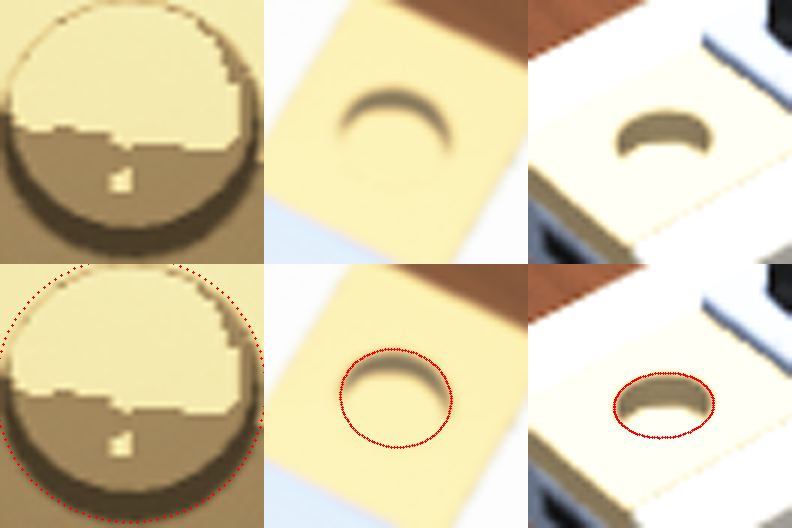

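```bash
cat >> h.py <<'E'
def rel(pos,Rm,s=None):
    s=s or sensors.read_state(); R0=R.from_euler('xyz',s["eef_rot"]).as_matrix()
    sh=R0.T@(np.array(pos)-s["ee_pos"])*100; rv=R.from_matrix(R0.T@Rm).as_rotvec()
    return np.round(sh,2),np.round(rv,3)
E
python3 - <<'E'
from fit import *
ims={n:imaging.get_image(n) for n in("scene","side")}
obs={}
guess={("scene",-.11,.032):(172,140),("scene",0,.021):(201,152),("scene",.11,.0265):(229,167),("side",-.11,.032):(344,254),("side",0,.021):(308,226),("side",.11,.0265):(275,203)}
for n in ims:
  m=[]
  for t in("sleeve_small","sleeve_medium","sleeve_large"):
    for d in outline_of(t,ims[n])[:5]:
      ys,xs=np.nonzero(d["pixels"]); m.append([xs.min(),ys.min(),xs.max()+1,ys.max()+1])
  for k,g in guess.items():
    if k[0]!=n: continue
    c=[e for e in m if np.hypot((e[0]+e[2])/2-g[0],(e[1]+e[3])/2-g[1])<8 and e[2]-e[0]<60]
    if c: obs[k]=np.median(c,0)
def f(p): return np.concatenate([hullext(ims[k[0]],p,k[1],k[2])-o-[-.4,-.4,.4,.4] for k,o in obs.items()])
r=least_squares(f,[.6585,-.2147,0.066],loss="soft_l1",x_scale=[.01,.01,.05]); p=r.x; print(p)
for k,o in obs.items(): print(k,np.round(hullext(ims[k[0]],p,k[1],k[2])-o,1))
np.save("rack.npy",p)
Rz=R.from_euler('z',p[2]).as_matrix(); z=Rz@-AX; y=Rz@np.array([.848,0,.53]); y-=z*(y@z); x=np.cross(y,z)
Rg=np.c_[x,y,z]; U,_,V=np.linalg.svd(Rg); Rg=U@V; np.save("Rg.npy",Rg)
A=np.array([0,.11,.09])+OFF
for a in(.175,.094): P=world(p,(A+AX*a)[None])[0]; print(a,P,rel(P,Rg))
print("mid",world(p,(A+AX*.09)[None])[0])
E
```

```text
[ 0.65846962 -0.21462192  0.07022301]
('scene', -0.11, 0.032) [-0.5 -1.5  1.3 -0.3]
('scene', 0, 0.021) [-1.3 -1.2  0.5  0.3]
('scene', 0.11, 0.0265) [-0.1 -0.7  0.1 -1.9]
('side', -0.11, 0.032) [ 0.1 -0.4  0.1 -0.5]
('side', 0, 0.021) [-0.2 -0.9  0.8 -0.2]
('side', 0.11, 0.0265) [-0.4 -1.2  0.2 -0.2]
0.175 [ 0.55653821 -0.11151987  0.23734   ] (array([-28.05,  -6.31,   6.38]), array([-0.559,  0.021, -0.07 ]))
0.094 [ 0.5993624  -0.10850767  0.168652  ] (array([-27.74,  -2.03,  13.24]), array([-0.559,  0.021, -0.07 ]))
mid [ 0.60147718 -0.10835892  0.16526   ]
```

>>> {"method": "move_arm", "body": {"targets": [[[-4,-0.6,0,-0.11,0,-0.01,1],[-8,-1.6,0,-0.22,0,-0.03,1],[-12,-2.6,0,-0.34,0.01,-0.04,1],[-16,-3.6,0,-0.45,0.01,-0.06,1],[-20,-4.5,0,-0.559,0.02,-0.07,1]]]}}

```text
clock: 2.73
ee_pos: [0.5748, -0.0249, 0.3012]
eef_rot: [2.599, -0.0, 1.641]
ft_force: [-0.8, 1.1, -0.5]
opening: 0.0854
grip_force: 0.0
```

```bash
python3 - <<'E'
from fit import *
p=np.load("rack.npy");Rg=np.load("Rg.npy");A=np.array([0,.11,.09])+OFF
s=sensors.read_state(); print(s["ee_pos"],s["q"])
print(rel(world(p,(A+AX*.175)[None])[0],Rg))
E
```

```text
[ 0.57480849 -0.02486694  0.30120586] [-0.01654208  0.08085967 -0.00310594  2.11978639 -0.06739072  0.39953001
  0.10578945]
(array([-8.52, -5.38,  4.21]), array([-0.016, -0.   ,  0.   ]))
```

>>> {"method": "move_arm", "body": {"targets": [[[-3.5,-2.2,0,-0.016,0,0,1],[-7,-4.4,0,-0.016,0,0,1],[-8.5,-5.4,2,-0.016,0,0,1],[-8.5,-5.4,4,-0.016,0,0,1],[-8.5,-5.4,4,-0.016,0,0,1]]]}}

```text
clock: 3.15
ee_pos: [0.5554, -0.1105, 0.2349]
eef_rot: [2.593, -0.005, 1.638]
ft_force: [-1.0, 0.1, -0.7]
opening: 0.0849
grip_force: 0.0
```

```bash
python3 - <<'E'
from fit import *
p=np.load("rack.npy");Rg=np.load("Rg.npy");A=np.array([0,.11,.09])+OFF
im=imaging.get_image("wrist");im2=imaging.get_image("side")
s=sensors.read_state(); print(s["ee_pos"],s["q"],s["ft_force"])
for a in (.175,.094): print(rel(world(p,(A+AX*a)[None])[0],Rg))
w=im["pixels"].copy()
for q in proj(im,world(p,cyl(.11,.0265,.13,.13))): cv2.circle(w,tuple(int(v) for v in q.round()),1,(255,0,0),-1)
for q in proj(im,world(p,cyl(.0,.021,.13,.13))): cv2.circle(w,tuple(int(v) for v in q.round()),1,(255,0,0),-1)
save("e.png",np.hstack([w,cv2.resize(im2["pixels"][130:290,180:390],(504,384))]),.78)
E
```

```text
[ 0.55691886 -0.10791516  0.23823175] [ 0.24486589  0.17793948 -0.05328448  2.195446   -0.52317964  0.26813177
  0.73669792] [-0.13516489  0.52154258 -0.21747536]
(array([-0.36, -0.1 ,  0.04]), array([-0.007, -0.004, -0.001]))
(array([-0.39, -0.05,  8.14]), array([-0.007, -0.004, -0.001]))
```

View pics/e.png

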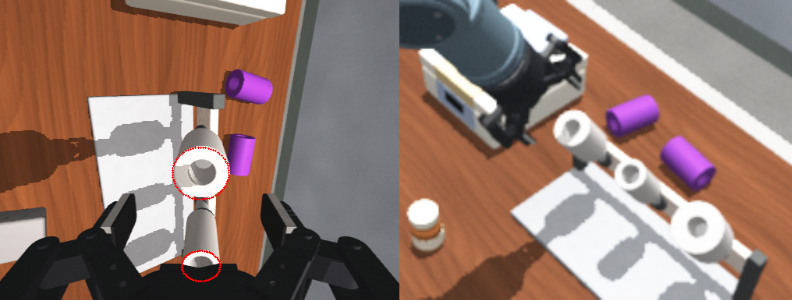

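The wrist view shows the medium sleeve's mouth at about (260,222), matching the projected circle. The small sleeve lies below it at (258,343), and the purple decoys at (318,110) and (310,200) are off the path. Descending along the axis.

>>> {"method": "move_arm", "body": {"targets": [[[-0.35,-0.05,2,0,0,0,1],[-0.35,-0.05,4,0,0,0,1],[-0.35,-0.05,6,0,0,0,1],[-0.35,-0.05,7.5,0,0,0,1],[-0.35,-0.05,8.1,0,0,0,1]]]}}

```text
clock: 3.67
ee_pos: [0.6006, -0.1066, 0.1723]
eef_rot: [2.584, -0.004, 1.646]
ft_force: [-0.5, 1.3, 0.2]
opening: 0.0855
grip_force: 0.0
```

```bash
python3 - <<'E'
from fit import *
p=np.load("rack.npy");Rg=np.load("Rg.npy");A=np.array([0,.11,.09])+OFF
im=imaging.get_image("wrist")
s=sensors.read_state(); print(s["ee_pos"],s["q"],s["ft_force"])
print(rel(world(p,(A+AX*.094)[None])[0],Rg))
E
```

```text
[ 0.60124138 -0.10546395  0.17022351] [ 0.05802173  0.3690622   0.1379835   2.16336295 -1.21777035  0.19619864
  1.40746189] [ 0.15678684  0.93171401 -1.06504684]
(array([-0.29, -0.26,  0.02]), array([-0.003, -0.007,  0.002]))
```

>>> {"method": "move_arm", "body": {"targets": [[[-0.1,-0.1,0,0,0,0,1],[-0.2,-0.2,0,0,0,0,1],[-0.2,-0.2,0,0,0,0,1]]]}}

```text
clock: 3.97
ee_pos: [0.5973, -0.1099, 0.1707]
eef_rot: [2.587, -0.004, 1.644]
ft_force: [0.4, -0.6, -0.3]
opening: 0.0854
grip_force: 0.0
```

```bash
python3 - <<'E'
from fit import *
p=np.load("rack.npy");Rg=np.load("Rg.npy");A=np.array([0,.11,.09])+OFF
s=sensors.read_state(); print(s["ee_pos"],s["q"],s["ft_force"])
print(rel(world(p,(A+AX*.094)[None])[0],Rg))
E
```

```text
[ 0.59730129 -0.1099188   0.17068352] [ 0.07753002  0.36394842  0.12633228  2.16810514 -1.20419681  0.19538074
  1.40284304] [ 0.42646536 -0.64097065 -0.29724871]
(array([0.12, 0.08, 0.29]), array([-0.004, -0.005,  0.001]))
```

>>> {"method": "move_arm", "body": {"targets": [[[0,0,0.2,0,0,0,0.5],[0,0,0.2,0,0,0,0],[0,0,0.2,0,0,0,0],[0,0,0.2,0,0,0,0],[0,0,0.2,0,0,0,0]]], "force": 60}}

```text
clock: 4.38
ee_pos: [0.5993, -0.1102, 0.1694]
eef_rot: [2.585, -0.004, 1.643]
ft_force: [-3.4, 0.7, 8.0]
opening: 0.0513
grip_force: 61.4
```

>>> {"method": "move_arm", "body": {"targets": [[[0,0,0,0,0,0,0],[0,0,0,0,0,0,0],[0,0,0,0,0,0,0]]]}}

```text
clock: 4.63
ee_pos: [0.5993, -0.1102, 0.1694]
eef_rot: [2.585, -0.004, 1.643]
ft_force: [-2.9, 0.6, 8.1]
opening: 0.0506
grip_force: 61.4
```

>>> {"method": "move_arm", "body": {"targets": [[[0,0,-1,0,0,0,0],[0,0,-2.2,0,0,0,0],[0,0,-3.4,0,0,0,0],[0,0,-4.6,0,0,0,0],[0,0,-5.6,0,0,0,0]]]}}

```text
clock: 5.05
ee_pos: [0.5684, -0.1123, 0.2158]
eef_rot: [2.589, -0.004, 1.644]
ft_force: [-0.5, 0.4, -3.0]
opening: 0.0506
grip_force: 66.8
```

```bash
python3 - <<'E'
from fit import *
p=np.load("rack.npy");Rg=np.load("Rg.npy");A=np.array([0,.11,.09])+OFF
s=sensors.read_state(); print(s["ee_pos"],s["q"],s["ft_force"])
print(rel(world(p,(A+AX*.15)[None])[0],Rg))
Rd=R.from_euler('xyz',[np.pi,0,np.pi/2]).as_matrix(); print(rel([.58,-.05,.3],Rd))
E
```

```text
[ 0.56841258 -0.11226183  0.21579835] [-0.10643774  0.24259031  0.35252353  2.20752459 -0.965279    0.28782402
  1.16581284] [-0.53282535  0.43956836 -3.03521415]
(array([0.16, 0.14, 0.05]), array([-0.006, -0.005, -0.   ]))
(array([ 6.16,  5.78, -6.3 ]), array([ 0.552, -0.024,  0.07 ]))
```

>>> {"method": "move_arm", "body": {"targets": [[[0,0,-2,0,0,0,0],[1,1,-4,0.1,0,0.01,0],[2.5,2.5,-6,0.21,0,0.02,0],[4,4,-6.3,0.32,0,0.04,0],[6,5.8,-6.3,0.43,-0.01,0.05,0]]]}}

```text
clock: 5.47
ee_pos: [0.5754, -0.0578, 0.2979]
eef_rot: [2.882, -0.026, 1.612]
ft_force: [2.0, -0.9, -4.7]
opening: 0.051
grip_force: 66.8
```

```bash
python3 - <<'E'
from fit import *
s=sensors.read_state(); print(s["ee_pos"],s["q"],s["ft_force"],s["grip_force"])
Rd=R.from_euler('xyz',[np.pi,0,np.pi/2]).as_matrix(); print(rel([.62,.177,.28],Rd))
E
```

```text
[ 0.57544487 -0.05781015  0.29792821] [-0.52770629  0.23711897  0.68602427  1.90728547 -0.30030089  0.81587325
  0.34427623] [ 1.98204925 -0.94975769 -4.69809872] 66.7693970084656
(array([23.22,  4.62,  3.72]), array([ 0.259, -0.032,  0.038]))
```

>>> {"method": "move_arm", "body": {"targets": [[[2,0.5,0,0.06,0,0.01,0],[6,1.5,0.3,0.12,-0.01,0.02,0],[10,2.5,0.3,0.12,-0.01,0.02,0],[14,3.2,0.3,0.12,-0.01,0.02,0],[17.5,3.6,0.3,0.12,-0.01,0.02,0]]]}}

```text
clock: 5.88
ee_pos: [0.6062, 0.1259, 0.3089]
eef_rot: [2.996, -0.022, 1.602]
ft_force: [0.2, 1.2, -3.1]
opening: 0.0513
grip_force: 66.7
```

>>> {"method": "move_arm", "body": {"targets": [[[0,0,0,0,0,0,0],[0,0,0,0,0,0,0],[0,0,0,0,0,0,0]]]}}

```text
clock: 6.13
ee_pos: [0.6057, 0.1219, 0.3088]
eef_rot: [2.996, -0.022, 1.6]
ft_force: [-0.5, -0.9, -3.9]
opening: 0.0502
grip_force: 66.9
```

```bash
python3 - <<'E'
from fit import *
s=sensors.read_state(); print(s["ee_pos"],s["q"],s["ft_force"],s["grip_force"])
Rd=R.from_euler('xyz',[np.pi,0,np.pi/2]).as_matrix(); print(rel([.62,.177,.18],Rd))
E
```

```text
[0.60572291 0.12192487 0.30877091] [-0.7706415   0.36984116  0.64567315  1.70315269 -0.26105123  1.0030683
 -0.02083223] [-0.45020736 -0.88531348 -3.93656325] 66.85091018560342
(array([ 5.18, -0.31, 13.08]), array([ 0.145, -0.024,  0.028]))
```

>>> {"method": "move_arm", "body": {"targets": [[[2,0,2,0.07,-0.01,0.01,0],[4,-0.1,5,0.145,-0.024,0.028,0],[5.2,-0.3,8.5,0.145,-0.024,0.028,0],[5.2,-0.3,11.5,0.145,-0.024,0.028,0],[5.2,-0.3,13,0.145,-0.024,0.028,0]]]}}

```text
clock: 6.55
ee_pos: [0.619, 0.177, 0.1773]
eef_rot: [-3.138, 0.001, 1.57]
ft_force: [-1.0, -1.1, -3.6]
opening: 0.0505
grip_force: 66.7
```

>>> {"method": "move_arm", "body": {"targets": [[[0,0,0,0,0,0,0],[0,0,0,0,0,0,0],[0,0,0,0,0,0,0]]]}}

```text
clock: 6.8
ee_pos: [0.6223, 0.1769, 0.1841]
eef_rot: [3.136, -0.002, 1.569]
ft_force: [0.1, -0.6, -3.3]
opening: 0.0505
grip_force: 66.7
```

```bash
cat > held.py <<'E'
from port import *
from scipy.optimize import least_squares
import sys
def cylp(c,tilt,r,z0,L=.08):
    ax=np.array([tilt[0],tilt[1],1.]);ax/=np.linalg.norm(ax)
    e1=np.cross(ax,[0,1,0]);e1/=np.linalg.norm(e1);e2=np.cross(ax,e1)
    k=np.outer(np.cos(t),e1)*r+np.outer(np.sin(t),e2)*r; b=np.array([c[0],c[1],z0]); return b+k,b+k+ax*L
if __name__=="__main__":
    ims={n:imaging.get_image(n) for n in("scene","side","wrist")}
    s=sensors.read_state(); print(s["ee_pos"],s["eef_rot"],s["ft_force"])
    out=[]
    for n,im in ims.items():
        z0=s["ee_pos"][2]-.044
        for d in outline_of("sleeve_medium",im)[:3]: print(n,np.round(d["extent"],1),round(d["confidence"],2))
        b,tp=cylp(s["ee_pos"][:2],(0,0),.0265,z0)
        u,v=np.round(proj(im,[[*s["ee_pos"][:2],.12]])[0]).astype(int); h=40 if n!="wrist" else 60
        u=np.clip(u,h,511-h);v=np.clip(v,h,383-h)
        k=520//(2*h)*.75; p=cv2.resize(im["pixels"][v-h:v+h,u-h:u+h],None,fx=k,fy=k,interpolation=2).copy(); p2=p.copy()
        for P,col in((circ((.6203,.177),.0275),(255,0,0)),(b,(0,0,255)),(tp,(0,160,0))):
            for x,y in ((proj(im,P)-[u-h,v-h]+.5)*k-.5).round().astype(int): cv2.circle(p2,(int(x),int(y)),1,col,-1)
        o=np.vstack([p,p2]); out.append(cv2.resize(o,(266,532)))
    save(sys.argv[1],np.hstack(out)); np.save("ims3.npy",ims,allow_pickle=True)
E
python3 held.py f.png
```

```text
[0.62193508 0.1781656  0.1838991 ] [ 3.13657065e+00 -2.63770392e-03  1.57025251e+00] [-0.17683902  0.24231516 -3.5816293 ]
scene [165.6 212.4 197.6 242.5] 0.84
scene [201.4 231.7 234.5 265.4] 0.68
scene [299.4 205.5 319.1 234.4] 0.66
side [317.4 204.2 349.6 232.4] 0.83
side [290.5 182.7 317.5 202.6] 0.8
side [213.3 129.8 231.  157.9] 0.74
wrist [196.7 183.6 308.1 330.4] 0.97
wrist [351.8 366.5 388.5 384. ] 0.69
wrist [353.2 341.3 402.4 346.3] 0.62
```

View pics/f.png

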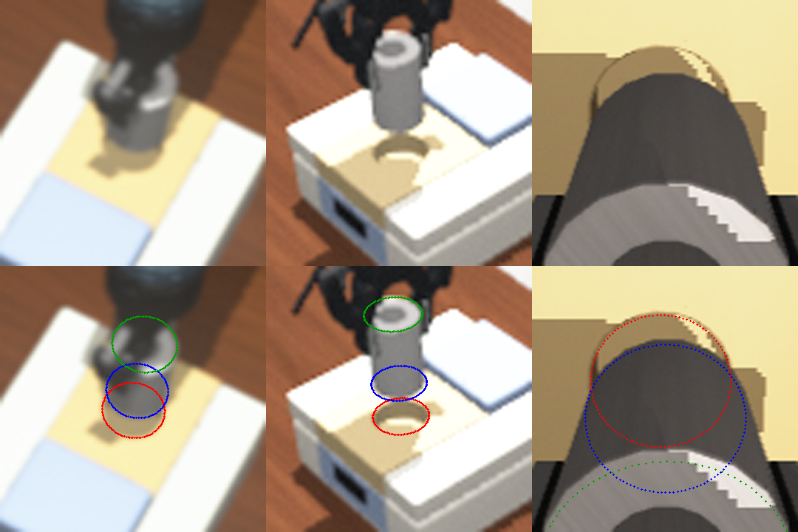

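```bash
cat > hf.py <<'E'
from held import *
PC={"wrist":(.6203,.178),"scene":(.6208,.1763),"side":(.6193,.1757)}
PT=np.mean([PC["wrist"],PC["wrist"],PC["scene"],PC["side"]],0)
def mask(im):
    h=cv2.cvtColor(im["pixels"],cv2.COLOR_RGB2HSV); return (h[...,1]<60)
def edges(im,n,ext):
    m=mask(im); l,tp,r,b=[int(round(v)) for v in ext]; E=[]
    if n=="wrist":
        for u in range(l+18,r-17,3):
            c=np.nonzero(m[tp-12:tp+60,u])[0]
            # first row of a long run
            for v in c:
                if m[tp-12+v:tp-12+v+8,u].all(): E.append(("top",u,tp-12+v)); break
    elif n=="side":
        for v in range(b-14,b-4):
            row=np.nonzero(m[v,l-4:r+4])[0]
            if len(row): E+= [("left",v,l-4+row.min()),("right",v,l-4+row.max()+1)]
    if n!="wrist":
        for u in range((l+r)//2-4,(l+r)//2+5):
            c=np.nonzero(~m[b-10:b+6,u])[0]
            if len(c): E.append(("bot",u,b-10+c.min()))
    return E
def model(im,E,cx,cy,tx,ty,z0):
    q=proj(im,np.vstack(cylp((cx,cy),(tx,ty),.0265,z0))).astype(np.float32)
    H=cv2.convexHull(q)[:,0]; H=np.vstack([H,H[:1]])
    P=np.vstack([np.linspace(H[i],H[i+1],40) for i in range(len(H)-1)])+.5
    out=[]
    for k,a,o in E:
        ax,ot=(0,1) if k in("top","bot") else (1,0)
        w=P[np.abs(P[:,ax]-(a+.5))<1.0][:,ot]
        out.append(((w.min() if k in("top","left") else w.max()) if len(w) else o+8)-o)
    return np.array(out)
def run(ims,s,names=("wrist","side","scene"),dz=.044):
    Es={}
    for n in names:
        im=ims[n]; g=proj(im,[[*s["ee_pos"][:2],s["ee_pos"][2]]])[0]
        c=[d["extent"] for d in outline_of("sleeve_medium",im)]
        c=[e for e in c if np.hypot((e[0]+e[2])/2-g[0],(e[1]+e[3])/2-g[1])<40]
        if c: Es[n]=edges(im,n,c[0])
    def f(x):
        r=[(x[2:4])/.01,[(x[4]-(s["ee_pos"][2]-dz))/.003]]
        for n,E in Es.items():
            d=np.array(PC[n])-PT; r.append(model(ims[n],E,x[0]+d[0],x[1]+d[1],x[2],x[3],x[4])/3)
        return np.concatenate(r)
    r=least_squares(f,[*s["ee_pos"][:2],0,0,s["ee_pos"][2]-dz],loss="soft_l1",x_scale=[.001,.001,.01,.01,.001],diff_step=1e-3)
    x=r.x; print("fit",np.round(x,4),"port",np.round(PT,4))
    for n,E in Es.items():
        d=np.array(PC[n])-PT; e=model(ims[n],E,x[0]+d[0],x[1]+d[1],*x[2:]); 
        for k in set(a[0] for a in E): print(n,k,np.round([v for v,a in zip(e,E) if a[0]==k],1))
    return x
if __name__=="__main__":
    ims={n:imaging.get_image(n) for n in("scene","side","wrist")}; s=sensors.read_state()
    print(s["ee_pos"],s["eef_rot"]); print(np.round(fitport(ims["wrist"])[:3],4))
    x=run(ims,s); print("shift world mm",(PT-x[:2])*1000)
E
python3 hf.py
```

```text
[0.62088271 0.17857407 0.18196107] [ 3.13943075e+00 -1.57139561e-03  1.57118491e+00]
[[19.1495  0.62    0.178   0.029 ]
 [18.9465  0.6205  0.178   0.029 ]
 [18.8939  0.62    0.1785  0.029 ]]
fit [ 0.6211  0.1788 -0.     -0.      0.1374] port [0.6202 0.177 ]
wrist top [ 0.4 -1.  -1.5 -0.8  0.1 -0.4 -0.4 -0.  -0.3  0.7  1.   1.5  0.3  1.2
  0.3  1.6  0.1 -0.1 -0.   0.3  0.   0.1 -0.3 -0.8 -1.2 -0.3]
side left [2.1 1.2 2.3 4.5 5.6 5.7 5.7 5.9 6.  6.1]
side bot [-1.4 -1.   0.2  1.4  0.5  0.5  0.5  0.5  0.5]
side right [-2.5 -2.5 -2.4 -2.3 -2.3 -2.2 -2.2 -2.1 -2.  -2. ]
scene bot [-0.   0.1  0.1  0.1  0.  -0.1 -0.3  0.3 -0.2]
shift world mm [-0.87596532 -1.75538965]
```

The views show the sleeve upright in the fingers above the port, its foot about 35 mm above the deck and almost centred (side foot ~(222,157), port ~(223,163)). I'll correct by 1–2 mm and lower to just above the mouth.

>>> {"method": "move_arm", "body": {"targets": [[[-0.18,-0.09,1,0,0,0,0],[-0.18,-0.09,2,0,0,0,0],[-0.18,-0.09,3,0,0,0,0],[-0.18,-0.09,3.3,0,0,0,0],[-0.18,-0.09,3.3,0,0,0,0]]]}}

```text
clock: 7.82
ee_pos: [0.6188, 0.1765, 0.1467]
eef_rot: [-3.14, -0.0, 1.571]
ft_force: [0.8, -0.7, -2.6]
opening: 0.0505
grip_force: 66.9
```

>>> {"method": "move_arm", "body": {"targets": [[[0,0,0,0,0,0,0],[0,0,0,0,0,0,0],[0,0,0,0,0,0,0]]]}}

```text
clock: 8.07
ee_pos: [0.6204, 0.1768, 0.1492]
eef_rot: [3.139, -0.002, 1.571]
ft_force: [-0.1, -0.2, -3.1]
opening: 0.0508
grip_force: 66.9
```

```bash
python3 hf.py|grep -v side; python3 held.py g.png
```

```text
[0.62023994 0.17674671 0.14904831] [ 3.13912810e+00 -1.58507040e-03  1.57110309e+00]
[[17.913   0.621   0.177   0.0285]
 [17.7081  0.621   0.178   0.028 ]
 [17.6106  0.622   0.178   0.028 ]]
fit [0.6204 0.1772 0.     0.     0.1052] port [0.6202 0.177 ]
wrist top [-0.1 -1.6 -1.9 -1.  -0.1 -0.6 -0.5 -0.1 -0.4  0.7  0.9  0.5  0.2  1.2
  0.3  1.6  0.1 -0.1 -0.   0.3 -0.   0.1 -0.2 -0.9 -1.3 -0.2]
scene bot [-0.3 -0.3 -0.3 -0.3 -0.3  0.5  0.3  0.9  1.3]
shift world mm [-0.1777327  -0.20574666]
[0.62002486 0.17673774 0.14871129] [ 3.13971197e+00 -1.40468409e-03  1.57108170e+00] [-0.68398222 -0.01640077 -3.54883784]
scene [298.9 209.4 319.3 237.5] 0.8
scene [167.  212.8 197.1 241.8] 0.65
scene [201.  233.9 236.1 262.3] 0.55
side [215.3 138.6 229.8 167.5] 0.97
side [289.9 183.2 318.7 203.3] 0.84
side [318.6 202.2 349.  232.7] 0.59
wrist [358.2 342.1 382.9 374.1] 0.88
wrist [197.8 185.9 310.2 331.6] 0.73
```

View pics/g.png

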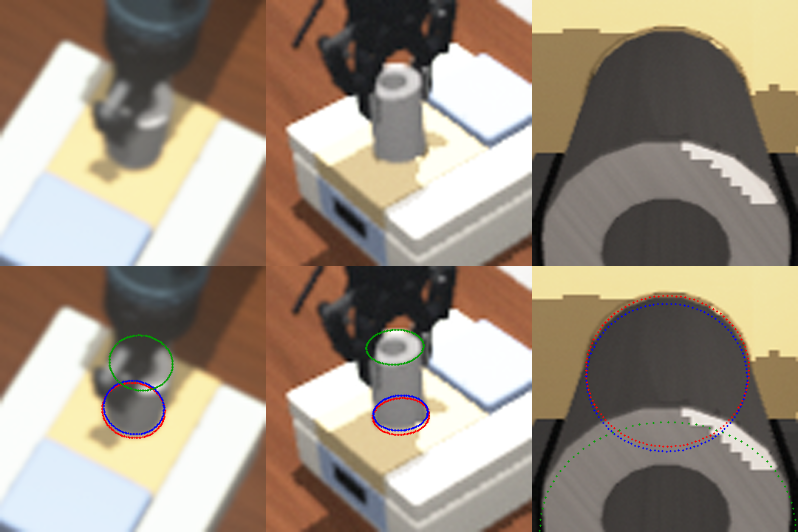

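The sleeve foot is about 5 mm above the port, concentric to within about 1 mm; the rim shows evenly around it in the wrist view. Lowering with force checks.

>>> {"method": "move_arm", "body": {"targets": [[[0,0,0.2,0,0,0,0],[0,0,0.4,0,0,0,0],[0,0,0.6,0,0,0,0],[0,0,0.8,0,0,0,0],[0,0,0.8,0,0,0,0]]]}}

```text
clock: 9.08
ee_pos: [0.6206, 0.1759, 0.1415]
eef_rot: [3.139, -0.001, 1.57]
ft_force: [0.9, -3.1, -2.2]
opening: 0.0508
grip_force: 67.0
```

>>> {"method": "move_arm", "body": {"targets": [[[0,0,0.1,0,0,0,0],[0,0,0.2,0,0,0,0],[0,0,0.2,0,0,0,0]]]}}

```text
clock: 9.33
ee_pos: [0.6202, 0.1759, 0.1382]
eef_rot: [3.14, -0.0, 1.57]
ft_force: [0.8, -2.2, -1.6]
opening: 0.0507
grip_force: 67.0
```

>>> {"method": "move_arm", "body": {"targets": [[[-0.03,0.01,0.2,0,0,0,0],[-0.03,0.01,0.4,0,0,0,0],[-0.03,0.01,0.6,0,0,0,0],[-0.03,0.01,0.8,0,0,0,0],[-0.03,0.01,0.8,0,0,0,0]]]}}

```text
clock: 9.75
ee_pos: [0.6202, 0.1759, 0.1301]
eef_rot: [3.14, -0.001, 1.571]
ft_force: [2.3, -4.1, -3.5]
opening: 0.0506
grip_force: 66.9
```

>>> {"method": "move_arm", "body": {"targets": [[[0,0,0.2,0,0,0,0],[0,0,0.4,0,0,0,0],[0,0,0.5,0,0,0,0],[0,0,0.5,0,0,0,0]]]}}

```text
clock: 10.08
ee_pos: [0.6203, 0.1758, 0.1255]
eef_rot: [3.14, -0.001, 1.571]
ft_force: [0.8, -5.2, -1.9]
opening: 0.0506
grip_force: 67.2
```

>>> {"method": "move_arm", "body": {"targets": [[[-0.05,0.01,0.2,0,0,0,0],[-0.05,0.01,0.4,0,0,0,0],[-0.05,0.01,0.5,0,0,0,0],[-0.05,0.01,0.5,0,0,0,0]]]}}

```text
clock: 10.42
ee_pos: [0.6203, 0.1757, 0.1204]
eef_rot: [3.14, -0.001, 1.571]
ft_force: [1.8, -4.7, -1.1]
opening: 0.0507
grip_force: 67.1
```

>>> {"method": "move_arm", "body": {"targets": [[[0,0,0.1,0,0,0,0],[0,0,0.2,0,0,0,0],[0,0,0.2,0,0,0,0]]]}}

```text
clock: 10.67
ee_pos: [0.6204, 0.1756, 0.1202]
eef_rot: [3.14, -0.002, 1.571]
ft_force: [-3.2, -6.5, 13.0]
opening: 0.0507
grip_force: 68.6
```

Fully home (z force jumped at tool z 0.120). Releasing.

>>> {"method": "move_arm", "body": {"targets": [[[0,0,-0.15,0,0,0,0],[0,0,-0.15,0,0,0,0.7],[0,0,-0.15,0,0,0,0.9],[0,0,-0.15,0,0,0,0.9],[0,0,-0.15,0,0,0,0.9]]]}}

```text
clock: 11.08
ee_pos: [0.62, 0.1773, 0.12]
eef_rot: [3.14, -0.003, 1.572]
ft_force: [-0.5, 0.9, 0.0]
opening: 0.0768
grip_force: 0.0
```

>>> {"method": "move_arm", "body": {"targets": [[[0,0,0,0,0,0,0.9],[0,0,-1,0,0,0,0.9],[0,0,-3,0,0,0,0.9],[0,0,-6,0,0,0,0.9],[0,0,-9,0,0,0,0.9]]]}}

```text
clock: 11.5
ee_pos: [0.6196, 0.1757, 0.2113]
eef_rot: [3.141, -0.001, 1.571]
ft_force: [0.1, -0.1, 0.7]
opening: 0.0769
grip_force: 0.0
```

>>> {"method": "move_arm", "body": {"targets": [[[0,0,-4,0,0,0,0.9],[0,-1,-7,0,0,0,0.9],[-3,-3,-8,0,0,0,0.9],[-5,-5,-8,0,0,0,0.9],[-5,-5,-8,0,0,0,0.9]]]}}

```text
clock: 11.92
ee_pos: [0.5677, 0.1201, 0.292]
eef_rot: [3.14, -0.001, 1.565]
ft_force: [0.9, -0.7, 0.3]
opening: 0.0769
grip_force: 0.0
```

```bash
python3 - <<'E'
from h import *
a=imaging.get_image("side");b=imaging.get_image("wrist")
for z,n in((.075,"foot"),(.155,"top")): print(n,proj(a,[[.6193,.1757,z]]),proj(b,[[.6203,.178,z]]))
save("z.png",np.hstack([cv2.resize(a["pixels"][110:290,180:380],(427,384)),b["pixels"]]),.8)
s=sensors.read_state();print(s["ft_force"],s["opening"],s["clock"],s["grip_force"])
E
```

```text
foot [[224.60401209 169.75047839]] [[294.67289389 125.38316514]]
top [[222.95982984 150.68285025]] [[306.04212896 131.75973112]]
[0.62748899 0.91095644 0.28703513] 0.07665406755549256 12.0167 0.0
```

View pics/z.png

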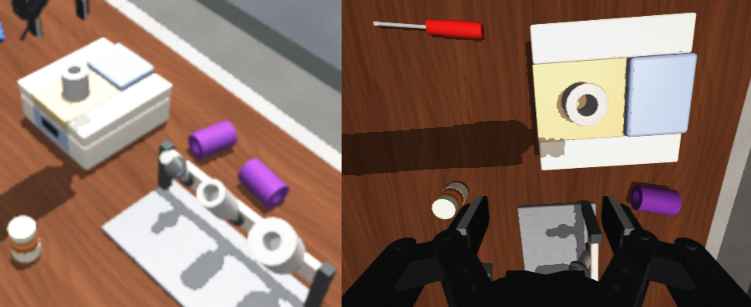

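The sleeve stands upright in the port (wrist view, ~(307,130), which matches the predicted top). The small and large sleeves still hang on their pegs, and the jar and screwdriver are where they were. Handing in.

```bash
python3 -c "
from bench import workorder; print(workorder.finish_job())"
```

```text
the job is handed in; nothing more can be done
None
```

The medium sleeve is fully home and upright in the spectrometer port and released, the other two sleeves still hang on their pegs, and the job was handed in at about 12 s of the 42 s allowed; no verdict was returned.

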